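# Seat a lathe tailstock in the fixture

## Task

On the dark steel fixture plate, first push the small lathe tailstock away from the robot base until its foot lies flat along the long rail at the back of the plate. Then push the sliding jaw along the rail so that it slides the tailstock up against the end stop, and leave it snug there: foot flat on the rail, one end on the stop, the jaw touching its other end. Only push with the fingers: do not lift or tip the tailstock, and leave the other things where they are.

Things in the scene. Friction and masses are not known exactly. Their poses are not given: they have to be found in the camera images.
- fixture: Fixed dark steel plate on the bench, 10 mm thick, spanning x -100..+100 and y -160..+140 mm of its frame, yawed up to 0.3 rad. Origin on its underside, z up, +x away from the robot. On its far side an aluminium rail runs along y: flat inner face at x = +60 mm, 18 mm thick, rising 18 mm above the plate.
- corner (a point): Inner corner where rail and end stop meet, at the plate's top (x +60, y +110, z 10 mm of the fixture's frame). The end stop is an aluminium bar 16 mm thick, 18 mm high above the plate, at the +y end from x = -2 to +60 mm; its inner face looks to -y. Seated, the tailstock's origin is at x +42, y +75 mm of the fixture's frame, axes parallel.
- tailstock: Loose steel lathe tailstock, 0.4-0.65 kg, 52 mm high, askew up to 0.4 rad on the plate between jaw and stop. Foot 36 (x) x 70 (y) x 22 mm high; origin under its centre, z up. On top a round barrel along y, axis 40 mm up, with brass rings, a thin point overhanging the foot 15 mm at +y (clears the stop) and a black handwheel 24 mm across overhanging 10 mm at -y (clears the jaw).
- jaw (a joint): Travel (m) of the sliding jaw along the fixture's +y, towards the end stop; starts between 0 and 0.02, can go to 0.14. Its front face lies at y = -90 mm + this value in the fixture's frame: 0.130 when it clamps the seated tailstock. It slides with about 2.5 N of friction and stays where it is left.
- jaw_face (a point): Centre of the jaw's front face (towards the end stop), 13.5 mm above the plate, at x = +31 mm of the fixture's frame. The jaw is a steel block 54 mm (x) by 26 mm (from this face towards -y), top 26 mm above the plate, with a brass thumb screw 12 mm across, 12 mm high, on its top near the back. Its back face, 26 mm behind this point, is the one to push.
- collar: Bystander: brass ring 28 mm across, 16 mm high, on the plate near its front +y corner. Origin under its centre.
- arbor: Bystander: small steel arbor standing on the plate near its front -y corner, flange 26 mm across, 36 mm high. Origin under its centre.
- loupe: Bystander: black eye loupe, 42 mm across at the top, 36 mm high, on the bench. Origin under its centre.
- oil_bottle: Bystander: amber oil bottle, 34 mm across, 75 mm high, on the bench. Origin under its centre.
- vblock: Bystander: steel V-block 45 by 50 by 40 mm with a slot on top, on the bench. Origin under its centre.
- chuck: Bystander: round steel lathe chuck, 48 mm across, 34 mm high, on the bench. Origin under its centre.
- screwdriver: Bystander: screwdriver 120 mm long lying on the bench along its x. Origin near its middle, on the bench.

How it is judged:
By the outcome, as a careful person would: the job done as asked, in the order asked, and still so for the second after the job is handed in, with the robot touching nothing.
It also fails if it takes over 45 s, if anything falls off the work surface, if the arm or the gripper's body presses on something with over 40 N, if the wrist force passes 120 N, or if a joint passes its speed limit or range.

## Robot

A 6-joint arm with a two-finger parallel gripper is mounted at the origin on the work surface. World frame = base frame: x ahead of the robot, y to its left, z up, the work surface at z = 0. Lengths are in m, angles in rad, forces in N, time in s.
With the tool pointing down it reaches from about 0.375 to 0.975 m from the base axis. Payload 3.8 kg.
Tool frame: the origin (TCP) lies on the centre line of the jaws, within the pads' length; the fingertips stand 25 mm ahead of it and the grasp point (between the pads) lies 6 mm ahead of it; z points along the fingers, y is the line along which they close (so a half turn about z gives the same grasp; the last joint's range is limited). The gripper opens to 88 mm and grips with 3 to 60 N. Pads are 18 mm wide; open, the fingers measure 123 mm over their backs; the gripper's body (75 mm by 187 mm) begins 45 mm behind the grasp point.
Start: joints at [1.177, 0.264, 1.604, -0, 1.274, -0.037], TCP at [0.236, 0.632, 0.264] pointing down, gripper open.
Joint ranges: [-2.63, 2.63], [-0.94, 2.18], [0.31, 2.57], [-1.31, 4.45], [0, 2.66], [-2.55, 2.55]. Speed limits (rad/s): [2.57, 2.57, 3.14, 3.14, 3.14, 3.14].

## Interface

Orientations are given as a unit quaternion [w, x, y, z].
In Python, from bench import manip, planner, viewer, ticket, telemetry gives the robot as it stands. Calls block until the motion is done:
- manip.move_ptp(position, orientation): joint-space move of the TCP to a pose.
- manip.move_l(position, orientation=None, velocity=0.15): straight line of the TCP; orientation=None keeps the orientation; velocity is the mean speed in m/s.
- manip.move_j(angles): joint-space move.
- manip.move_gripper(opening): finger opening in m; the grip force is fixed at half the most; returns when the fingers have stopped.
- manip.hold(seconds).
- planner.inverse_kinematics(position, orientation): joint angles nearest the present ones, or None.
- viewer.get_image(name): name is "scene" or "top" or "wrist"; returns a dict with "img" (480x640x3 uint8, red, green, blue), "depth" (480x640 float32, m along the optical axis (not along the pixel's ray), 0 where there is no reading), "fov_y" (degrees; the focal length in pixels is half the picture's height over the tangent of half this angle, whatever the lens; pixels are square), "cx", "cy" (the principal point, pixels), "cam_to_world" (4x4, takes a point from camera to world coordinates); the wrist camera has in their place "mount" (4x4, takes a point from camera to tool coordinates, whose origin is the TCP and whose axes are the flange's). Camera axes: x right, y down, z forward; pixel columns grow to the right and rows downward; lengths in m; the calibration is good to about 2 mm. A picture is of the moment at which its call begins: read the wrist's pose just before it.
A pose or a line that the arm cannot do raises manip.IKError and nothing moves.
- ticket.sign_off(): hands the job in; it is judged then, once.
Readings, each from a call of its own:
- telemetry.read_clock(): time.
- telemetry.read_joint_positions(): joint angles.
- telemetry.read_qd(): joint speeds.
- telemetry.read_effort(): joint torques, N m.
- telemetry.read_tcp_pos(): TCP position.
- telemetry.read_tool_rot(): TCP orientation.
- telemetry.read_wrist_force(): force on the tool from outside, world axes, zero at the start.
- telemetry.read_ft_torque(): the same for the moment, N m.
- telemetry.read_width(): finger opening in m.
- telemetry.read_grasp_force(): force on a finger pad.
Only numpy, scipy, OpenCV 4.12 (cv2) and the standard library are available. Lean on these libraries where they do the work, as an engineer would, in place of code of your own. Each camera call takes 0.05 s, during which the arm holds its last target. There are 200 camera calls.

## Working session

There is one attempt and no reset: what is moved stays moved. The work goes in short steps, each a Python script; the robot and the scene stay as the last script left them, time stands still between calls to the robot, and variables do not carry over. Pictures are saved under pics/ and viewed, at most 10 in all, crops included, and the job is handed in when it is done.

```bash
ls; mkdir -p pics; python3 - <<'E'
from bench import viewer,telemetry
import cv2,numpy as np
for n in ["top","scene"]:
    d=viewer.get_image(n); cv2.imwrite(f"pics/{n}0.png",d["img"][...,::-1]); np.savez(f"{n}0.npz",**d)
    print(n,d["fov_y"],d["cx"],d["cy"],np.round(d["cam_to_world"],3).tolist())
print(telemetry.read_clock(),telemetry.read_tool_rot())
E
```

```text
pics
top 46.87798012300809 320.20426585610045 237.23822099816493 [[-0.018, -0.984, 0.179, 0.284], [-1.0, 0.021, 0.015, -0.016], [-0.019, -0.178, -0.984, 1.158], [0.0, 0.0, 0.0, 1.0]]
scene 54.661134442623094 320.9977822656228 246.8040478552161 [[0.827, 0.375, -0.42, 0.874], [0.563, -0.554, 0.613, -0.551], [-0.003, -0.743, -0.669, 0.651], [0.0, 0.0, 0.0, 1.0]]
0.1 [-2.08514074e-04  1.77463975e-01  9.84126792e-01 -9.75030315e-04]
```

View pics/top0.png

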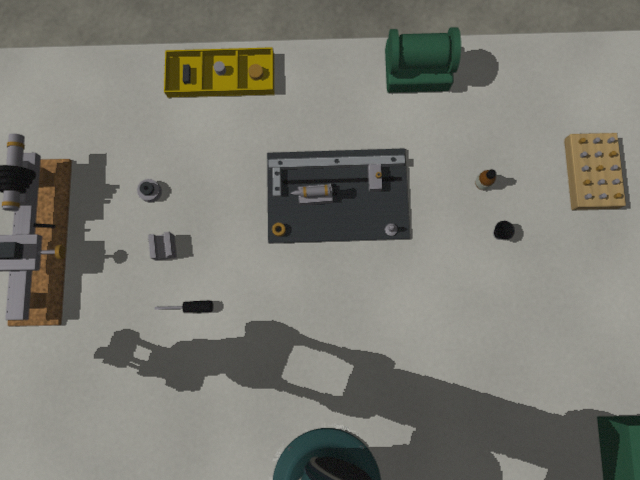

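View pics/scene0.png

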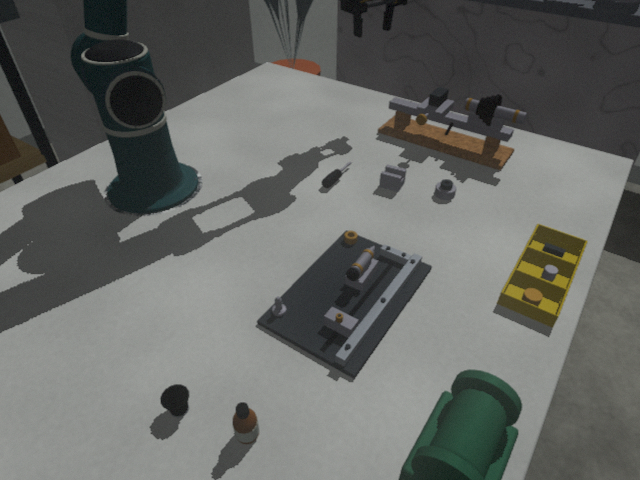

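The top view shows the dark plate at px (267..411, 150..243), with the rail along row 160 and the stop at (277,182). The jaw is at (376,176), the tailstock at (316,192), the collar at (279,229) and the arbor at (391,229). The scene view agrees. I'll get a rough plate pose, then move the wrist camera over it.

```bash
cat > h.py <<'E'
import numpy as np,cv2
from scipy.spatial.transform import Rotation as R
def focal(d): return 240/np.tan(np.radians(float(d["fov_y"]))/2)
def ray(d,T,uv,z):
    uv=np.atleast_2d(uv).astype(float);f=focal(d)
    r=np.c_[(uv[:,0]-d["cx"])/f,(uv[:,1]-d["cy"])/f,np.ones(len(uv))]@T[:3,:3].T
    o=T[:3,3]; return o+r*((z-o[2])/r[:,2])[:,None]
def wpose(p,q):
    T=np.eye(4);T[:3,:3]=R.from_quat(np.r_[q[1:],q[0]]).as_matrix();T[:3,3]=p;return T
def down(yaw): # tool z down, tool x at angle yaw in world
    c,s=np.cos(yaw),np.sin(yaw)
    q=R.from_matrix(np.array([[c,s,0],[s,-c,0],[0,0,-1]])).as_quat()
    return np.r_[q[3],q[:3]]
def plate(d,T,box=None):
    g=cv2.cvtColor(d["img"],cv2.COLOR_RGB2HSV); m=(g[...,2]<95).astype(np.uint8)
    if box: k=np.zeros_like(m);k[box[1]:box[3],box[0]:box[2]]=1;m*=k
    c=max(cv2.findContours(m,0,2)[0],key=cv2.contourArea)
    w=ray(d,T,c[:,0,:],.01)[:,:2]
    return cv2.minAreaRect((w*1000).astype(np.float32))
E
python3 - <<'E'
from h import *
d=dict(np.load("top0.npz"));T=d["cam_to_world"]
print(plate(d,T,(255,140,425,255)))
for n,p,z in [("collar",(279,229),.02),("ts",(316,192),.06),("jaw",(376,176),.036)]: print(n,ray(d,T,p,z))
from bench import viewer,planner,telemetry
w=viewer.get_image("wrist");print(np.round(w["mount"],3).tolist(),w["fov_y"],w["cx"],w["cy"])
print(R.from_quat(np.r_[telemetry.read_tool_rot()[1:],telemetry.read_tool_rot()[0]]).as_matrix().round(2).tolist())
E
```

```text
((584.1543579101562, -42.82313537597656), (201.09310913085938, 313.7198181152344), 0.5190943479537964)
collar [[0.51067956 0.08794441 0.02      ]]
ts [[0.5782895  0.00813645 0.06      ]]
jaw [[ 0.61649076 -0.11780691  0.036     ]]
[[0.0, -0.956, -0.293, 0.076], [1.0, 0.0, -0.001, -0.0], [0.001, -0.293, 0.956, -0.121], [0.0, 0.0, 0.0, 1.0]] 66.46339568706776 313.07971205041326 235.5478917088602
[[-0.94, 0.35, -0.0], [0.35, 0.94, -0.0], [0.0, -0.0, -1.0]]
```

```bash
python3 - <<'E'
from h import *
from bench import viewer,planner,telemetry,manip
manip.move_ptp([.645,-.04,.27],down(np.pi).tolist())
manip.hold(.3)
p,q=telemetry.read_tcp_pos(),telemetry.read_tool_rot()
d=viewer.get_image("wrist");T=wpose(p,q)@d["mount"]
np.savez("w1.npz",T=T,**d);cv2.imwrite("pics/w1.png",d["img"][...,::-1])
print(p,telemetry.read_joint_positions(),telemetry.read_clock())
E
```

```text
[ 0.64502136 -0.03961041  0.26997611] [-9.99778545e-02  2.06422867e-01  1.66249828e+00  3.47232995e-05
  1.27266352e+00 -1.67124561e+00] 3.275
```

View pics/w1.png

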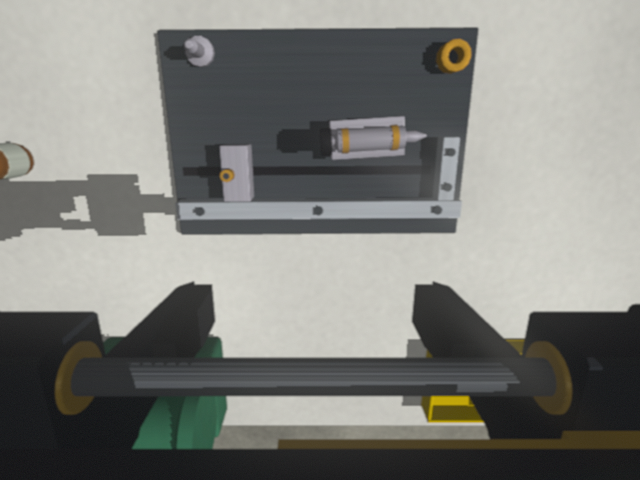

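The wrist view is clear. Plate corners are at about (158,30), (477,28), (457,233) and (182,234), and the rail's inner edge is at row ~201. The jaw top is (220..253, 145..200), the stop's inner edge is at column ~440, and the foot top is (330..407, 117..160). Next I'll convert these to fixture coordinates.

```bash
cat >> h.py <<'E'
def bright(d,T,box,z,k=5,thr=110):
    g=cv2.cvtColor(d["img"],cv2.COLOR_RGB2GRAY); m=np.zeros_like(g);x0,y0,x1,y1=box
    m[y0:y1,x0:x1]=(g[y0:y1,x0:x1]>thr)
    m=cv2.morphologyEx(m,cv2.MORPH_OPEN,np.ones((k,k)))
    c=max(cv2.findContours(m,0,1)[0],key=cv2.contourArea)
    return ray(d,T,c[:,0,:],z)[:,:2]*1000
E
python3 - <<'E'
from h import *
d=dict(np.load("w1.npz"));T=d["T"]
r=plate(d,T,(140,10,490,245));print("plate rect",r)
print("corners",(ray(d,T,[(158,30),(477,28),(457,233),(182,234)],.01)*1000).round(1)[:,:2].tolist())
w=bright(d,T,(175,190,465,225),.028,9);print("rail",cv2.minAreaRect(w.astype(np.float32)))
s=bright(d,T,(430,130,470,198),.028,7);print("stop",cv2.minAreaRect(s.astype(np.float32)))
j=bright(d,T,(210,135,265,199),.036);print("jaw",cv2.minAreaRect(j.astype(np.float32)))
f=bright(d,T,(325,110,415,170),.032,11);print("foot",cv2.minAreaRect(f.astype(np.float32)))
f=focal(d)
dep=d["depth"]
for n,(u,v) in dict(plate=(300,70),rail=(280,210),jaw=(240,170),foot=(365,124),foot2=(400,155)).items():
    z=dep[v,u];P=T@[(u-d["cx"])/f*z,(v-d["cy"])/f*z,z,1];print(n,P[:3].round(4))
img=cv2.resize(d["img"][100:240,170:470],None,fx=2.6,fy=2.6,interpolation=cv2.INTER_CUBIC);cv2.imwrite("pics/w1c.png",img[...,::-1])
E
```

```text
plate rect ((566.7989501953125, -37.00714111328125), (163.45538330078125, 298.1589050292969), 0.4061052203178406)
corners [[486.1, -184.4], [484.3, 111.4], [682.5, 115.7], [683.9, -182.7]]
rail ((647.4359130859375, -96.6507797241211), (29.850582122802734, 110.37777709960938), 0.043959468603134155)
stop ((612.745361328125, 92.52326965332031), (27.260072708129883, 16.598730087280273), 0.04051551967859268)
jaw ((613.806396484375, -113.88134002685547), (50.632415771484375, 29.383014678955078), 0.4018251597881317)
foot ((582.8047485351562, 15.32267951965332), (17.11553192138672, 64.61865997314453), 3.278498649597168)
plate [ 0.5202 -0.053   0.0101]
rail [ 0.6529 -0.0739  0.028 ]
jaw [ 0.6117 -0.1105  0.0364]
foot [0.5694 0.0083 0.0318]
foot2 [0.598  0.0435 0.0299]
```

View pics/w1c.png

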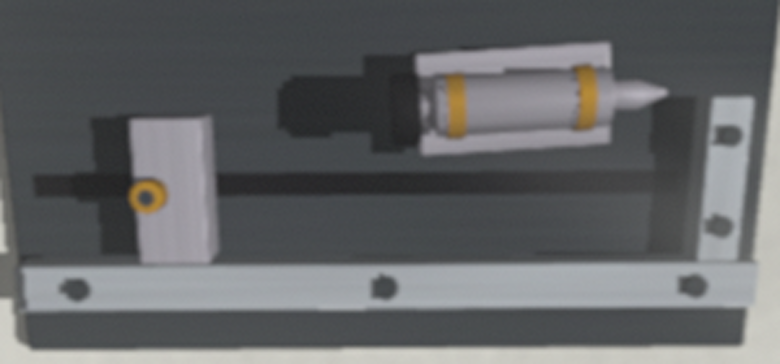

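```bash
python3 - <<'E'
from h import *
d=dict(np.load("w1.npz"));T=d["T"]
def P(l,z): return (ray(d,T,np.array(l)/2.6-.3+[170,100],z)*1000).round(1)[:,:2].tolist()
print("foot",P([(416,57),(610,43),(611,142),(421,155)],.032))
print("rail in",P([(30,267),(750,263)],.028),"stop in",P([(711,98),(698,258)],.028))
print("jaw back",P([(131,120),(140,262)],.036),"front",P([(205,118),(211,260)],.036))
from bench import planner
for n,p,y in [("pre",(.54,.01,.04),np.pi),("jaw",(.61,-.17,.04),np.pi/2),("jaw-",(.61,-.17,.04),-np.pi/2)]:
    print(n,planner.inverse_kinematics(list(p),down(y).tolist()))
E
```

```text
foot [[567.3, -24.9], [562.5, 44.6], [597.2, 47.5], [602.0, -22.5]]
rail in [[645.2, -173.3], [643.4, 105.6]] stop in [[581.7, 84.1], [641.4, 85.3]]
jaw back [[589.2, -128.1], [641.5, -128.5]] front [[588.5, -101.2], [640.7, -101.6]]
pre [-2.76031523e-02  2.57873148e-01  2.07418030e+00 -4.44089210e-16
  8.09539204e-01 -1.59839948e+00]
jaw [-3.11123535e-01  4.04926818e-01  1.86886846e+00 -4.44089210e-16
  8.67797373e-01 -3.11123535e-01]
jaw- None
```

Everything agrees with the given sizes: fixture origin ≈ (0.584, -0.025), yaw 0.006; foot centre (0.582, 0.011); jaw back face y ≈ -0.128. I'll do the first push now.

```bash
cat >> h.py <<'E'
O=np.array([.5842,-.025]);YAW=.006
def F(x,y,z): # fixture mm -> world m
    c,s=np.cos(YAW),np.sin(YAW); return [O[0]+(c*x-s*y)/1e3,O[1]+(s*x+c*y)/1e3,z]
def push(pt,a,b,axis,lim):
    """1 mm steps of coordinate a->b (mm) until reaction along axis exceeds lim"""
    from bench import manip,telemetry
    f0=np.array(telemetry.read_wrist_force());log=[]
    for v in np.arange(a,b+.01,1.):
        manip.move_l(pt(v),velocity=.03); f=-(np.array(telemetry.read_wrist_force())-f0)[axis]
        log.append((float(v),round(float(f),1)))
        if f>lim: break
    print(log);return v
E
python3 - <<'E'
from h import *
from bench import viewer,telemetry,manip
q=down(np.pi+YAW).tolist()
manip.move_gripper(.03)
manip.move_ptp(F(-45,36,.12),q)
manip.move_l(F(-45,36,.040),velocity=.15)
print(telemetry.read_width(),telemetry.read_wrist_force(),telemetry.read_clock())
manip.move_l(F(-32,36,.040),velocity=.06)
manip.move_l(F(9,36,.040),velocity=.03)
print(telemetry.read_wrist_force())
v=push(lambda v:F(v,36,.040),10,22,0,10)
manip.move_l(F(v-3,36,.040),velocity=.03)
print(telemetry.read_wrist_force(),telemetry.read_clock())
manip.move_l(F(-30,36,.040),velocity=.15)
manip.move_l(F(-30,36,.12),velocity=.25)
manip.move_ptp([.645,-.04,.27],down(np.pi).tolist());manip.hold(.2)
p,q=telemetry.read_tcp_pos(),telemetry.read_tool_rot()
d=viewer.get_image("wrist");T=wpose(p,q)@d["mount"]
np.savez("w2.npz",T=T,**d)
cv2.imwrite("pics/w2.png",cv2.resize(d["img"][100:240,170:470],None,fx=2.6,fy=2.6,interpolation=cv2.INTER_CUBIC)[...,::-1])
print(telemetry.read_clock())
E
```

```text
0.03070638098030667 [0.72168987 0.21795616 0.82685863] 5.7
[-2.269764    0.3621119  -0.97236098]
[(10.0, -0.8), (11.0, -0.7), (12.0, -0.6), (13.0, -1.0), (14.0, 2.4), (15.0, 5.6), (16.0, 8.2), (17.0, 11.3)]
[-6.51268579 -0.05334753  4.68730705] 9.8333
11.75
```

View pics/w2.png

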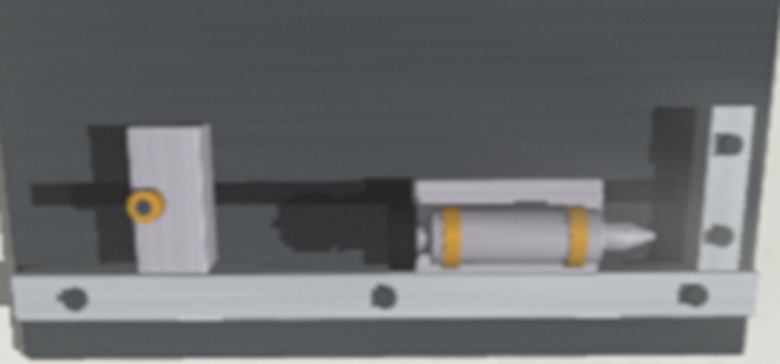

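The foot's near edge (row 181) is now parallel to the rail (row ~272), and its back edge is against the rail. Next is pushing the jaw.

```bash
python3 - <<'E'
from h import *
from bench import viewer,telemetry,manip
q=down(np.pi/2+YAW).tolist()
manip.move_gripper(.0)
manip.move_ptp(F(30,-130,.13),q)
manip.move_l(F(30,-130,.040),velocity=.15)
print(telemetry.read_width(),telemetry.read_wrist_force(),telemetry.read_clock())
manip.move_l(F(30,-116,.040),velocity=.06)
manip.move_l(F(30,-2,.040),velocity=.02)
f=telemetry.read_wrist_force();print(f,telemetry.read_clock())
v=push(lambda v:F(30,v,.040),-1,16,1,9)
print(telemetry.read_wrist_force())
manip.move_l(F(30,v-12,.040),velocity=.02)
print(telemetry.read_wrist_force(),telemetry.read_clock())
manip.move_l(F(30,v-30,.040),velocity=.1)
manip.move_l(F(30,v-30,.12),velocity=.2)
manip.move_ptp([.645,-.04,.27],down(np.pi).tolist());manip.hold(.2)
p,q=telemetry.read_tcp_pos(),telemetry.read_tool_rot()
d=viewer.get_image("wrist");T=wpose(p,q)@d["mount"]
np.savez("w3.npz",T=T,**d)
cv2.imwrite("pics/w3.png",cv2.resize(d["img"][100:240,250:470],None,fx=3.6,fy=3.6,interpolation=cv2.INTER_CUBIC)[...,::-1])
print(telemetry.read_clock())
E
```

```text
0.0003650352524653289 [0.92504794 0.32367351 0.31955359] 14.325
[-1.0966934  -5.85293508 -1.13092018] 20.5583
[(-1.0, -1.3), (0.0, -0.0), (1.0, -1.0), (2.0, 0.3), (3.0, -0.8), (4.0, -0.0), (5.0, 2.7), (6.0, 6.5), (7.0, 9.1)]
[ -1.84869572 -14.97291388  -0.35316611]
[-0.24405047 -0.47440326  0.06938131] 23.5583
26.075
```

View pics/w3.png

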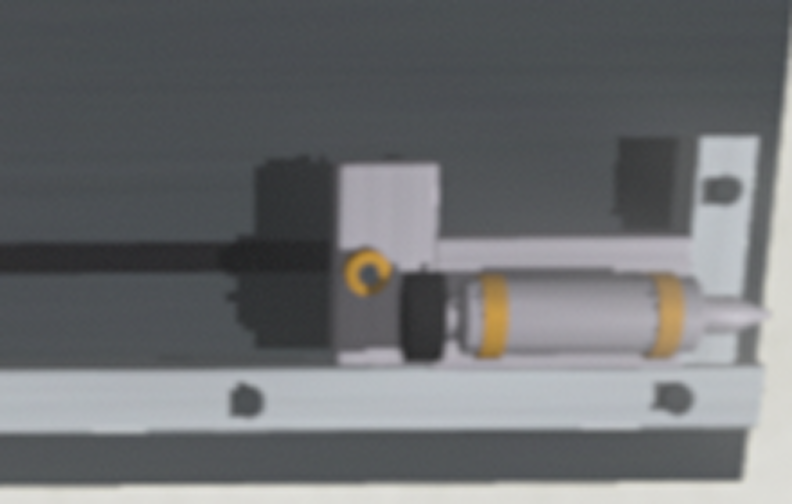

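The foot spans columns 440..690, from the jaw's front edge to the stop's inner edge, and it is flat to the rail at row ~366. I'll check the numbers before handing in.

```bash
python3 - <<'E'
from h import *
d=dict(np.load("w3.npz"));T=d["T"]
def P(l,z):
    w=ray(d,T,np.array(l)/3.6-.36+[250,100],z)[:,:2]-O;c,s=np.cos(YAW),np.sin(YAW)
    return (w@np.array([[c,-s],[s,c]])*1000).round(1).tolist()
print("foot front edge (x 24, y 40..110)",P([(441,238),(689,237)],.032),"rail (60)",P([(20,368),(750,366)],.028),"jaw front (40)",P([(440,165),(439,235)],.036))
E
```

```text
foot front edge (x 24, y 40..110) [[23.5, 41.2], [23.6, 107.7]] rail (60) [[59.0, -74.3], [59.7, 129.5]] jaw front (40) [[4.2, 39.5], [22.2, 40.0]]
```

```bash
python3 -c "
from bench import ticket;print(ticket.sign_off())"
```

```text
the job is handed in; nothing more can be done
None
```

I pushed the tailstock flat against the rail, then slid it with the jaw up to the end stop, and handed the job in at about 26 s. The last image put the foot parallel to the rail and the jaw's front face at about 40 mm, the clamped position. The stop contact is inferred from that and from the push force rising there, because the foot's far end measured about 2 mm short in the image.

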